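# Set the guarded dimmer dial in the striker display corner

### The arm

A 6-joint arm with a two-finger parallel gripper is mounted at the origin on the work surface. World frame = base frame: x ahead of the robot, y to its left, z up, the work surface at z = 0. Lengths are in m, angles in rad, forces in N, time in s.
With the tool pointing down it reaches from about 0.25 to 0.725 m from the base axis. Payload 4 kg.
Tool frame: the origin (TCP) lies midway between the tips of the shut fingers; the grasp point (between the pads) lies 19 mm behind it; z points along the fingers, y is the line along which they close (so a half turn about z gives the same grasp; the last joint's range is limited). The gripper opens to 85 mm and grips with 20 to 120 N. Pads are 22 mm wide; open, the fingers measure 114 mm over their backs; the gripper's body (76 mm by 85 mm) begins 54 mm behind the grasp point. The pads swing forward as they close: fully open they stand 13 mm farther back than shut.
Start: joints at [1.114, 0.241, 0.005, 1.335, 0, 1.571], TCP at [0.221, 0.449, 0.231] pointing down, gripper open.
Joint ranges: [-2.72, 2.72], [-1.05, 1.87], [-1.09, 1.28], [-1.99, 2.15], [-1.42, 1.44], [-3.14, 3.14]. Speed limits (rad/s): [2.79, 2.79, 3.14, 3.14, 3.14, 3.14].

### API

Orientations are given as a unit quaternion [x, y, z, w].
In Python, from workcell import monitor, vision, job gives the robot as it stands.
- The arm moves only by the tool move_arm, never from a script. Its argument "moves" is a list that holds one entry, the list of rows, each a list of 5 numbers: the shift along the world's x, y, z in m, then the turn about the world's z in degrees, then the opening in per cent of the stroke, from 0 (shut) to 100 (fully open). In form: [[[x, y, z, turn, gripper], ...]]. A call has 1 to 5 rows; each row is the pose to reach, as a shift and turn from the pose commanded when the call began; what a row does not reach only later rows make up. A row lasts 1/8 s, in which the tool goes at most 62.5 mm and 10.7 degrees, less where a joint would pass 70% of its speed; a pose out of reach is approached as far as the arm can. A call with a gripper value outside its range is refused whole. The fingers move at their own pace and stop on an object; the grip force is fixed at half the most. Time passes only in rows, so rows that repeat a pose let the fingers close. It gives the time, the measured TCP pose, the force, the opening and the grip force at its end, in the units of the state.
- monitor.get_obs(): the state, without advancing time (a new reading comes with each control period).
- vision.camera(name): name is "scene" or "side" or "wrist"; returns a dict with "color" (384x512x3 uint8, red, green, blue), "camera_matrix" (3x3 intrinsics, pixels), "k1" (the pictures are not rectified: a ray, as slopes to the right and down, at radius r is drawn at 1 + k1 r^2 times it, then the intrinsics apply), "eye" and "attitude" of the camera in the world; the wrist camera has in their place "hand_eye" (4x4, takes a point from camera to tool coordinates, whose origin is the TCP and whose axes are the flange's). Camera axes: x right, y up, looking along -z (the intrinsics and any distortion apply to the point x, -y, -z); pixel columns grow to the right and rows downward; lengths in m; the calibration is good to about 2 mm. A picture is of the moment at which its call begins: read the wrist's pose just before it. There is no depth.
- job.job_done(): hands the job in; it is judged then, once.
The state is a dict: "clock": time; "joint_pos": joint angles; "joint_vel": joint speeds; "tau": joint torques, N m; "eef_pos": TCP position; "tool_rot": TCP orientation; "ft_force": force on the tool from outside, world axes, zero at the start; "ft_torque": the same for the moment, N m; "grip_width": finger opening in m; "grasp_force": force on a finger pad.
Only numpy, scipy, OpenCV 4.12 (cv2) and the standard library are available. Lean on these libraries where they do the work, as an engineer would, in place of code of your own. Each camera call takes 0.05 s, during which the arm holds its last target. There are 200 camera calls.

### The job

Two grey dial housings stand among the strikers; set the shelf-lamp dimmer, the one with the round housing, by reaching into its well and turning the dial until its pointed nose points at the long brass bar on the rim. Leave the dial in the square housing as it is, and let go of the dimmer when it is set.

Things in the scene. Friction and masses are not known exactly. Their poses are not given: they have to be found in the camera images.
- round_dial (a joint): angle (rad) of the dimmer dial in the ROUND grey housing: a fixed drum 116 mm across, 60 mm high, with an open round well 92 mm across and 40 mm deep. Grows as the dial turns clockwise seen from above; starts at 0.2 to 0.9, is 1.6 when the nose points at the long brass bar; end stops at 0 and 2.6. Light friction (0.05 N m); stays where it is left.
- round_dial_grip (a point): point on that dial's vertical axis, inside its grip bar, 50 mm above the table (30 above the well floor). The dial: black disc 48 mm across, 6 high, with an upright bar across it 40 long, 14 wide, top 56 mm above the table (4 below the rim); a 6 mm wide nose, with a white line on top, lengthens one end to 32 mm from the axis. x axis: along the bar to the nose, turns with the dial; z up.
- round_mark (a point): top middle of the long brass bar on the round housing's rim, the mark to set to: 12 mm long (radial), 8 wide, standing 4 mm above the rim, 52 mm out from the dial's axis, 64 mm above the table. The other three marks there are round brass pips 4 mm across. x axis: outward from the dial's axis.
- square_dial_nose (a point): top of the nose tip of the dial in the SQUARE grey housing (fixed, 116 by 116 mm, 60 high, square well 92 mm wide), 32 mm from that dial's axis, 56 mm above the table. Dial and marks are like those of the round housing. Not to be turned.
Things that resemble listed ones, but are neither listed nor needed, are in the scene too. What is shaped like the part that bears round_dial but blue or green is not meant.

How it is judged:
At the end, for the whole second after the job is handed in: The dial in the round housing is at rest with its nose pointing at the long brass bar within 0.2 rad (about 11 degrees; joint value 1.4 to 1.8), and the dial in the square housing is where it was (nose tip within 6 mm of its start, about 0.19 rad) (value of joint round_dial between 1.4 and 1.8 rad and velocity of joint round_dial between -0.05 and 0.05 rad/s and distance of square_dial_nose from where it was at the start of the episode below 0.006 m); the robot touches nothing.
It fails at once if the dial in the square housing is turned (its nose tip shifts more than 6 mm) (distance of square_dial_nose from where it was at the start of the episode above 0.006 m).
It also fails if it takes over 32 s, if anything falls off the work surface, if the arm or the gripper's body presses on something with over 40 N, if the wrist force passes 120 N, or if a joint passes its speed limit or range.

## Working session

There is one attempt and no reset: what is moved stays moved. The work goes in short steps, Python scripts to look and compute and a tool call to move; the robot and the scene stay as the last step left them, time stands still between calls to the robot, and variables do not carry over. Pictures are saved under pics/ and viewed, at most 10 in all, crops included, and the job is handed in when it is done.

Besides the shell and the picture viewer there is one more tool, called after ">>>" as a command line: name --argument value ..., lists and objects as JSON in quotes. move_arm: Moves the arm, as the interface text tells. Its arguments: {"type":"object","properties":{"moves":{"type":"array","items":{"type":"array","items":{"type":"array","items":{"type":"number"}}}}},"required":["moves"]}

```bash
mkdir -p pics; cat > h.py <<'E'
import numpy as np, cv2
from scipy.spatial.transform import Rotation as R
from workcell import monitor, vision, job
def cam(n):
    o=monitor.get_obs(); c=vision.camera(n); c['obs']=o
    if n=='wrist':
        T=np.eye(4); T[:3,:3]=R.from_quat(o['tool_rot']).as_matrix(); T[:3,3]=o['eef_pos']
        M=T@np.array(c['hand_eye']); c['E']=M[:3,3]; c['A']=M[:3,:3]
    else:
        c['E']=np.array(c['eye']); a=np.array(c['attitude'])
        c['A']=a if a.shape==(3,3) else R.from_quat(a).as_matrix()
    return c
def ray(c,uv,z):
    K=np.array(c['camera_matrix']); d=np.linalg.solve(K,[uv[0],uv[1],1])[:2]
    s=d.copy()
    for _ in range(30): s=d/(1+c['k1']*(s@s))
    v=c['A']@np.array([s[0],-s[1],-1]); return c['E']+v*(z-c['E'][2])/v[2]
def save(c,n): cv2.imwrite('pics/'+n,c['color'][:,:,::-1])
E
python3 - <<'E'
from h import *
ims=[]
for n in ['scene','side']:
    c=cam(n); ims.append(c['color']); print(n,c['eye'],c['attitude'],c['camera_matrix'],c['k1'])
save(cam('wrist'),'w0.png')
cv2.imwrite('pics/a.png',ims[0][:,:,::-1]);cv2.imwrite('pics/b.png',ims[1][:,:,::-1])
print(monitor.get_obs())
E
```

```text
scene [ 1.34300139 -0.11504029  0.79052459] [0.31534308 0.27313445 0.57823835 0.7011396 ] [[457.70185566   0.         251.13910568]
 [  0.         457.70185566 194.03908656]
 [  0.           0.           1.        ]] -0.15273908419078525
side [0.36620536 0.55056328 0.73098227] [-0.06022408  0.34196606  0.92630904 -0.14623213] [[360.28464811   0.         258.99944033]
 [  0.         360.28464811 193.18226812]
 [  0.           0.           1.        ]] -0.04992312779072117
{'clock': 0.15, 'joint_pos': array([1.11400717e+00, 2.41266639e-01, 4.01735322e-03, 1.33521894e+00,
       3.00431654e-05, 1.57079638e+00]), 'joint_vel': array([-0.00156369, -0.00399543,  0.00339301,  0.00018683, -0.00113632,
       -0.00120208]), 'tau': array([ 3.01092143e-06, -3.72635472e+01,  2.52638626e+01,  1.23483184e-02,
        1.60647909e-05, -2.14407862e-05]), 'eef_pos': array([0.22030778, 0.44829627, 0.2305979 ]), 'tool_rot': array([ 2.26414044e-01,  9.74030791e-01, -8.10838881e-04, -2.03901999e-04]), 'ft_force': array([-0.69102893, -0.69322244, -0.15590266]), 'ft_torque': array([ 0.04370694,  0.00565648, -0.0235154 ]), 'grasp_force': 0.0, 'grip_width': 0.08533645241985605}
```

View pics/a.png

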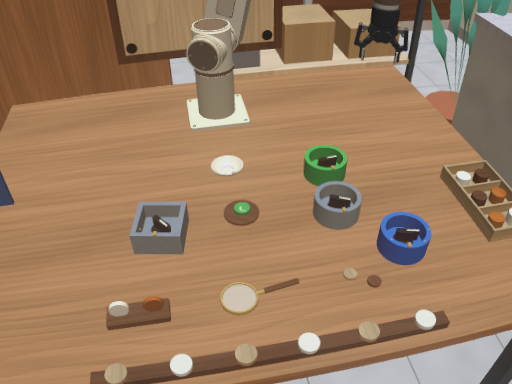

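View pics/w0.png

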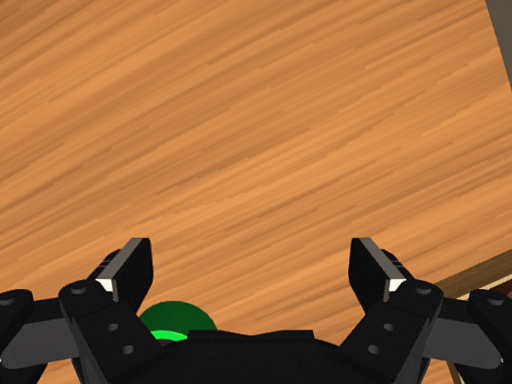

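The scene view shows the round grey housing at about (337,205), with the square one at (160,227) and blue and green decoys at (404,238) and (326,165). Next I'll enlarge the round one in the scene and side views.

```bash
python3 - <<'E'
from h import *
a=cam('scene'); p=ray(a,(337,199),0.06); print(p, ray(a,(160,215),0.06))
s=cam('side'); K=s['camera_matrix']; v=s['A'].T@(p-s['E']); q=np.array([v[0],-v[1]])/-v[2]; q*=1+s['k1']*(q@q); u=K[:2,:2]@q+K[:2,2]; print(u)
A=cv2.resize(a['color'][175:235,302:372],(560,480),interpolation=cv2.INTER_CUBIC)
cv2.imwrite('pics/a2.png',A[:,:,::-1])
E
```

```text
[0.56540149 0.22655689 0.06      ] [ 0.53594582 -0.19717394  0.06      ]
[220.55135422 268.1984839 ]
```

View pics/a2.png

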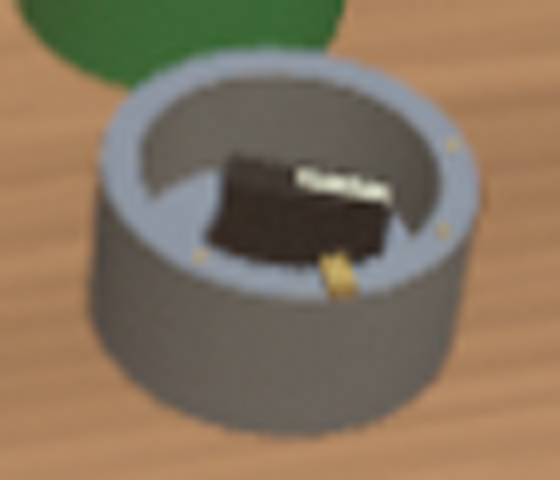

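View pics/b.png

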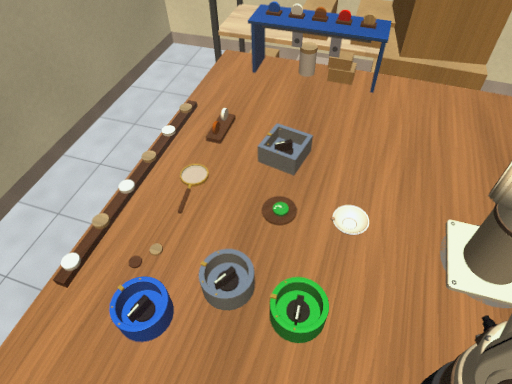

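The crop shows the outer rim ellipse centred near scene pixel (338,196), the brass bar at (344,208.5) and the white line running from (339,197) to (351,199.5). In the side view the round housing is at (227,278), with its bar at about (203,264).

```bash
python3 - <<'E'
from h import *
a=cam('scene'); s=cam('side')
C=ray(a,(338.2,196.3),.06); B=ray(a,(344.2,208.5),.064); n0=ray(a,(339.2,197.2),.056); n1=ray(a,(350.8,199.4),.056)
print(C,B,n0,n1)
f=lambda v:np.degrees(np.arctan2(v[1],v[0]))
print('bar',f(B-C),'nose',f(n1-n0))
hsv=cv2.cvtColor(s['color'],cv2.COLOR_RGB2HSV)[250:306,197:258]; rgb=s['color'][250:306,197:258].astype(int)
br=(hsv[...,0]>17)&(hsv[...,0]<32)&(hsv[...,1]>130)&(hsv[...,2]>120)
for nm,m in (('brass',br),('white',rgb.min(2)>190)):
    n,l,st,ct=cv2.connectedComponentsWithStats(m.astype(np.uint8))
    for i in range(1,n):
        if st[i,4]>2: print(nm,st[i],ct[i]+[197,250],ray(s,ct[i]+[197,250],.064 if nm=='brass' else .056))
I=cv2.resize(s['color'][245:311,192:264],(576,528),interpolation=cv2.INTER_CUBIC)
cv2.imwrite('pics/b2.png',I[:,:,::-1])
E
```

```text
[0.55649574 0.23263312 0.06      ] [0.60541223 0.23051869 0.064     ] [0.55588746 0.23586043 0.056     ] [0.56942883 0.26103709 0.056     ]
bar -2.475085864731888 nose 61.72621587867973
brass [ 4 11  6  5 19] [203.26315789 263.36842105] [0.60312187 0.22915844 0.064     ]
white [18 24 10  8 15] [219.66666667 277.73333333] [0.56001222 0.24571941 0.056     ]
```

View pics/b2.png

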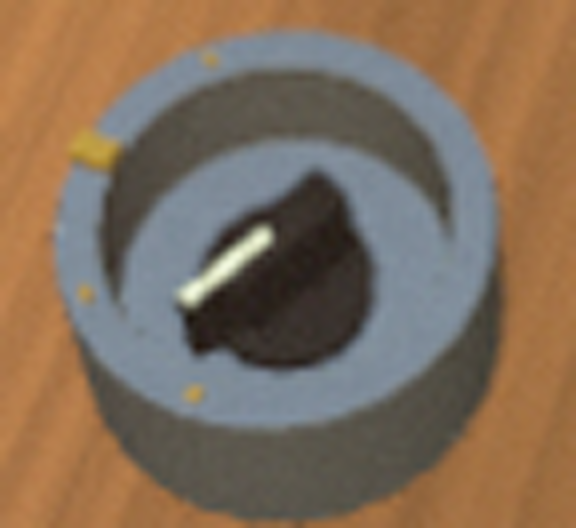

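>>> move_arm --moves '[[[0.05,-0.035,0,10,45],[0.1,-0.07,0,20,45],[0.15,-0.1,0,30,45],[0.2,-0.13,0,40,45],[0.25,-0.16,0,50,45]]]'

```text
clock: 0.98
eef_pos: [0.4588, 0.2961, 0.2315]
tool_rot: [-0.192, 0.981, 0.0, 0.0]
ft_force: [0.0, 0.5, -0.1]
grip_width: 0.0385
grasp_force: 0.0
```

>>> move_arm --moves '[[[0.04,-0.03,0,10,45],[0.08,-0.057,0,20,45],[0.084,-0.057,0,30,45],[0.084,-0.057,0,36,45],[0.084,-0.057,0,36,45]]]'

```text
clock: 1.6
eef_pos: [0.5414, 0.2398, 0.2311]
tool_rot: [-0.482, 0.876, 0.0, -0.0]
ft_force: [0.5, 0.7, -0.3]
grip_width: 0.0379
grasp_force: 0.0
```

```bash
python3 - <<'E'
from h import *
w=cam('wrist'); save(w,'w1.png'); o=w['obs']; print(o['clock'],o['eef_pos'],o['joint_pos'],o['grip_width'],w['E'],w['A'].round(2).tolist())
print(R.from_quat(o['tool_rot']).as_matrix().round(3))
s=cam('side'); print('sideC',ray(s,(226.6,273.9),.06),ray(s,(215.4,282.25),.056),ray(s,(225.75,274.1),.056))
E
```

```text
1.6 [0.5414484  0.23982097 0.23106566] [ 4.16960923e-01  4.27645279e-01  2.69835309e-01  1.41347230e+00
 -1.21432825e-05 -5.89328907e-01] 0.03786714512116226 [0.50636685 0.18383935 0.37388687] [[-0.84, -0.52, -0.14], [0.54, -0.82, -0.22], [-0.0, -0.26, 0.97]]
[[-0.535 -0.845 -0.   ]
 [-0.845  0.535 -0.   ]
 [ 0.     0.    -1.   ]]
sideC [0.54850694 0.23498352 0.06      ] [0.56448618 0.25789164 0.056     ] [0.5511077 0.2340782 0.056    ]
```

View pics/w1.png

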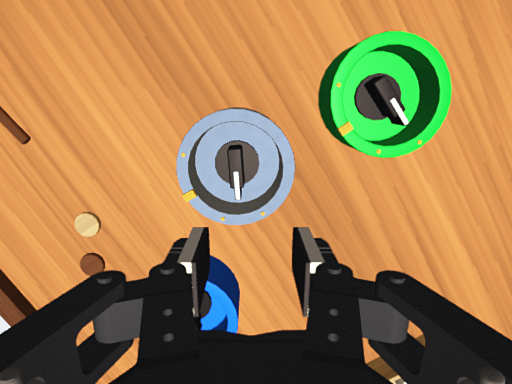

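The wrist view shows the grey round housing at (236,166), with its brass bar at (190,196) and the white line from (236,172) to (238,198). I'll fit the rim and the marks.

```bash
cat > m.py <<'E'
from h import *
def meas(w,ctr,rad=75):
    im=w['color']; hsv=cv2.cvtColor(im,cv2.COLOR_RGB2HSV).astype(int); yy,xx=np.mgrid[:384,:512]
    near=np.hypot(xx-ctr[0],yy-ctr[1])<rad
    blue=near&(hsv[...,0]>95)&(hsv[...,0]<125)&(hsv[...,1]>30)&(hsv[...,1]<140)&(hsv[...,2]>110)
    cs,_=cv2.findContours(blue.astype(np.uint8),cv2.RETR_EXTERNAL,cv2.CHAIN_APPROX_NONE)
    c=cv2.convexHull(max(cs,key=cv2.contourArea))[:,0]
    P=np.array([ray(w,p,.06)[:2] for p in c])
    A=np.c_[2*P,np.ones(len(P))]; x=np.linalg.lstsq(A,(P**2).sum(1),rcond=None)[0]; C=x[:2]; r=np.sqrt(x[2]+C@C)
    br=near&(hsv[...,0]>17)&(hsv[...,0]<32)&(hsv[...,1]>150)&(hsv[...,2]>140)
    # drop wood: brass blobs lie within rim
    n,l,st,ct=cv2.connectedComponentsWithStats(br.astype(np.uint8))
    ok=[i for i in range(1,n) if np.linalg.norm(ray(w,ct[i],.064)[:2]-C)<.057]
    b=max(ok,key=lambda i:st[i,4]); B=ray(w,ct[b],.064)[:2]
    wh=(near&(im.min(2)>190)).astype(np.uint8); n,l,st,ct=cv2.connectedComponentsWithStats(wh)
    j=1+np.argmax(st[1:,4]); y,x=np.where(l==j); N=np.array([ray(w,p,.056)[:2] for p in zip(x,y)])
    m=N.mean(0); d=np.linalg.svd(N-m)[2][0]; d*=np.sign(d@(m-C)); a=lambda v:np.degrees(np.arctan2(v[1],v[0]))
    print('C',C,'r',r,'B',B,'bar dist',np.linalg.norm(B-C),'bar ang',a(B-C),'line mid',m,'ang',a(d),a(m-C),'px',len(N))
    R_=R.from_quat(w['obs']['tool_rot']).as_matrix(); print('tool y ang',a(R_[:2,1]),'eef',w['obs']['eef_pos'],w['obs']['clock'])
E
python3 - <<'E'
from m import *
meas(cam('wrist'),(236,166))
E
```

```text
C [0.55353872 0.23035008] r 0.057027618282220194 B [0.60602053 0.2275292 ] bar dist 0.05255756611751695 bar ang -3.076668566254088 line mid [0.56203569 0.24568179] ang 61.62727106105494 61.0043735707544 px 129
tool y ang 147.67284383996457 eef [0.54122153 0.24013233 0.23129158] 1.7
```

>>> move_arm --moves '[[[0.006,-0.005,-0.05,2,45],[0.0125,-0.0095,-0.1,4,45],[0.0125,-0.0095,-0.11,4,45],[0.0125,-0.0095,-0.11,4,45]]]'

```text
clock: 2.25
eef_pos: [0.5536, 0.2309, 0.1217]
tool_rot: [-0.513, 0.858, 0.0, -0.0]
ft_force: [0.6, -0.1, 0.7]
grip_width: 0.0381
grasp_force: 0.0
```

```bash
python3 - <<'E'
from m import *
w=cam('wrist'); save(w,'w2.png')
P=np.array([.5535,.2304,.06]); v=w['A'].T@(P-w['E']); q=np.array([v[0],-v[1]])/-v[2]; q*=1+w['k1']*(q@q); K=w['camera_matrix']; u=K[:2,:2]@q+K[:2,2]; print(u,w['obs']['eef_pos'])
try: meas(w,u,140)
except Exception as e: print(e)
E
```

```text
[250.69410197 204.57640449] [0.55359701 0.23087072 0.1216709 ]
C [0.55200911 0.22735125] r 0.054830206473821363 B [0.60600018 0.22595074] bar dist 0.05400923468440273 bar ang -1.4858996064437113 line mid [0.562114   0.24558929] ang 61.956963349677984 61.011107835254926 px 270
tool y ang 151.72603995448014 eef [0.55359701 0.23087072 0.1216709 ] 2.25
```

View pics/w2.png

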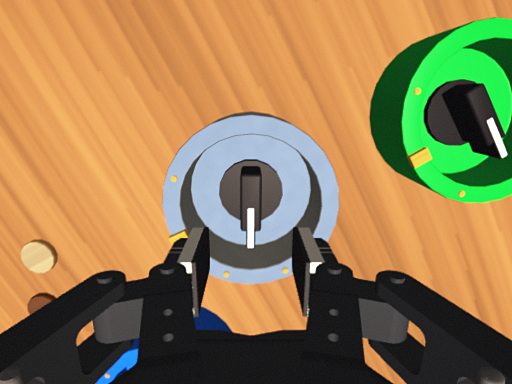

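The wrist view shows the dial bar vertical at x≈250, centred between the fingers, so the tool is lined up. Next is the descent.

>>> move_arm --moves '[[[0,-0.0005,-0.03,0,45],[0,-0.0005,-0.055,0,45],[0,-0.0005,-0.075,0,45],[0,-0.0005,-0.086,0,45],[0,-0.0005,-0.086,0,45]]]'

```text
clock: 2.92
eef_pos: [0.5544, 0.2305, 0.0363]
tool_rot: [-0.513, 0.858, -0.0, 0.001]
ft_force: [-0.3, 0.0, -0.4]
grip_width: 0.0379
grasp_force: 0.0
```

>>> move_arm --moves '[[[0,0,0,0,30],[0,0,0,0,10],[0,0,0,0,10],[0,0,0,0,10]]]'

```text
clock: 3.42
eef_pos: [0.5537, 0.2311, 0.037]
tool_rot: [-0.513, 0.858, 0.001, 0.001]
ft_force: [-2.7, 1.6, 6.4]
grip_width: 0.0129
grasp_force: 59.9
```

The dial is gripped with low side force. Now the turn of -64°.

>>> move_arm --moves '[[[0,0,0,-7,10],[0,0,0,-14,10],[0,0,0,-21,10],[0,0,0,-28,10],[0,0,0,-34,10]]]'

```text
clock: 4.05
eef_pos: [0.5537, 0.2312, 0.0371]
tool_rot: [-0.239, 0.971, 0.001, 0.0]
ft_force: [-3.9, 1.6, 5.5]
grip_width: 0.0125
grasp_force: 60.0
```

>>> move_arm --moves '[[[0,0,0,-8,10],[0,0,0,-16,10],[0,0,0,-24,10],[0,0,0,-30,10],[0,0,0,-30,10]]]'

```text
clock: 4.68
eef_pos: [0.5536, 0.2313, 0.037]
tool_rot: [0.019, 1.0, 0.001, 0.0]
ft_force: [-3.4, 2.4, 6.6]
grip_width: 0.0125
grasp_force: 60.0
```

>>> move_arm --moves '[[[0,0,0,0,10],[0,0,0,0,45],[0,0,0,0,45],[0,0,0,0,45]]]'

```text
clock: 5.18
eef_pos: [0.5541, 0.2299, 0.0353]
tool_rot: [0.02, 1.0, -0.0, 0.0]
ft_force: [-0.1, -1.2, 0.1]
grip_width: 0.0384
grasp_force: 0.0
```

>>> move_arm --moves '[[[0,0,0.02,0,45],[0,0,0.06,0,45],[0,0,0.11,0,45],[0,0,0.16,0,45],[0,0,0.16,0,45]]]'

```text
clock: 5.8
eef_pos: [0.5569, 0.2311, 0.2008]
tool_rot: [0.02, 1.0, 0.002, 0.005]
ft_force: [0.9, 0.8, -0.2]
grip_width: 0.0386
grasp_force: 0.0
```

```bash
python3 - <<'E'
from m import *
w=cam('wrist'); save(w,'w3.png')
P=np.array([.5535,.2304,.06]); v=w['A'].T@(P-w['E']); q=np.array([v[0],-v[1]])/-v[2]; q*=1+w['k1']*(q@q); K=w['camera_matrix']; u=K[:2,:2]@q+K[:2,2]; print(u)
meas(w,u,80)
E
```

```text
[249.64133865 171.46957927]
C [0.55273144 0.23032034] r 0.056801989211382936 B [0.60517217 0.22767793] bar dist 0.05250725989422315 bar ang -2.8846082431805202 line mid [0.57019356 0.22994695] ang -1.6694155147233671 -1.2249403591990127 px 160
tool y ang 87.74346413175178 eef [0.55686857 0.23111526 0.2007965 ] 5.8
```

View pics/w3.png

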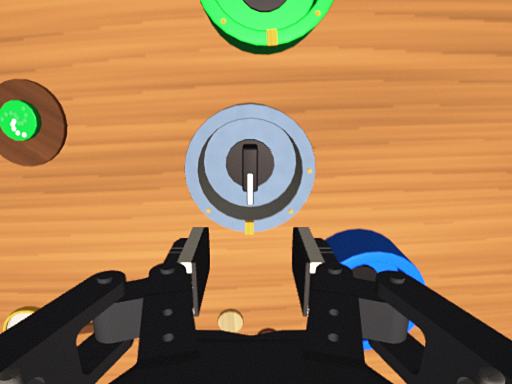

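The white line (250,175–205) points straight at the brass bar at (249,228), within about 1.5°. The gripper is clear, so I'm handing the job in.

```bash
python3 -c "
from workcell import job; print(job.job_done())"
```

```text
the job is handed in; nothing more can be done
None
```

The round-housing dimmer is set: its nose points at the long brass bar to within about 1.5° by the wrist camera. The gripper has let go and is clear, the square dial was never approached, and the job is handed in.

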